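Stir the finishing beads with the paddle

ROBOT

A 6-joint arm with a two-finger parallel gripper is mounted at the origin on the work surface. World frame = base frame: x ahead of the robot, y to its left, z up, the work surface at z = 0. Lengths are in m, angles in rad, forces in N, time in s.
With the tool pointing down it reaches from about 0.3 to 0.875 m from the base axis. Payload 6.4 kg.
Tool frame: the origin (TCP) lies between the finger pads; the fingertips stand 11 mm ahead of it and the grasp point (between the pads) lies 8 mm behind it; z points along the fingers, y is the line along which they close (so a half turn about z gives the same grasp; the last joint's range is limited). The gripper opens to 88 mm and grips with 3 to 60 N. Pads are 18 mm wide; open, the fingers measure 123 mm over their backs; the gripper's body (75 mm by 187 mm) begins 45 mm behind the grasp point.
Start: joints at [1.105, 0.181, 1.607, -0, 1.354, -0.206], TCP at [0.148, 0.556, 0.25] pointing down, gripper open.
Joint ranges: [-2.99, 2.99], [-0.89, 2.07], [0.3, 2.58], [-1.14, 4.28], [0, 2.63], [-3.12, 3.12]. Speed limits (rad/s): [2.57, 2.57, 3.01, 3.14, 3.14, 3.14].

INTERFACE

Orientations are given as a 3x3 rotation matrix whose columns are the frame's x, y, z axes.
In Python, from plant import readout, optics, hand_in gives the robot as it stands. The module is installed in compiled form; this text tells all that it offers.
- The arm moves only by the tool servo_tool, never from a script. Its argument "targets" is a list that holds one entry, the list of rows, each a list of 7 numbers: the opening, from -1 (shut) to 1 (fully open), then the shift along the tool's x, y, z in cm, then the turn, a rotation vector about the tool's x, y, z in degrees. In form: [[[claw, x, y, z, wx, wy, wz], ...]]. A call has 1 to 5 rows; each row shifts and turns the commanded pose from where the row before left it, along the tool's axes as they then stand; what a row does not reach is not made up. A row lasts 1/12 s, in which the tool goes at most 41.7 mm and 7.16 degrees, less where a joint would pass 70% of its speed; a pose out of reach is approached as far as the arm can. A call with a gripper value outside its range is refused whole. The fingers move at their own pace and stop on an object; "force" is the grip in N (left out, the last holds). Time passes only in rows, so rows that do not move let the fingers close. It gives the time, the measured TCP pose, the force, the opening and the grip force at its end, in the units of the state.
- readout.get_state(): the state, without advancing time (a new reading comes with each control period).
- optics.grab_frame(name): name is "scene" or "top" or "wrist"; returns the picture (480x640x3 uint8, blue, green, red); there is no depth.
- optics.get_calibration(name): a dict with "intrinsics" (3x3 intrinsics, pixels), "k1" (the pictures are not rectified: a ray, as slopes to the right and down, at radius r is drawn at 1 + k1 r^2 times it, then the intrinsics apply), "extrinsics" (4x4, takes a point from camera to world coordinates); the wrist camera has in their place "tool_from_camera" (4x4, takes a point from camera to tool coordinates, whose origin is the TCP and whose axes are the flange's). Camera axes: x right, y down, z forward; pixel columns grow to the right and rows downward; lengths in m; the calibration is good to about 2 mm. A picture is of the moment at which its call begins: read the wrist's pose just before it. get_calibration takes no time and is no camera call.
- hand_in(): hands the job in; it is judged then, once.
The state is a dict: "clock": time; "joint_positions": joint angles; "dq": joint speeds; "joint_efforts": joint torques, N m; "tcp_pos": TCP position; "ee_rot": TCP orientation; "wrist_force": force on the tool from outside, world axes, zero at the start; "wrist_torque": the same for the moment, N m; "grip_width": finger opening in m; "gripper_force": force on a finger pad.
Only numpy, scipy, OpenCV 4.12 (cv2) and the standard library are available. Lean on these libraries where they do the work, as an engineer would, in place of code of your own. Each camera call takes 0.05 s, during which the arm holds its last target. There are 200 camera calls.

TASK

Take the stirring paddle from the yellow drain tray and prop it in the sloping rest, blade down, let it go, and take it again by the end of its handle so that it hangs upright from the gripper. Stir the beads with it held so, blade close to the floor of the steel bowl, in at least three wide full turns anticlockwise as seen from above, and go on until each of the three blue beads lies at least a bead's width (24 mm) away from where it began. Then put the paddle back in the sloping rest, blade down against the stop, leaving all beads in the bowl and the bottles, jar, tin and specimen where they stand.

Things in the scene. Friction and masses are not known exactly. Their poses are not given: they have to be found in the camera images.
- paddle: Stirring paddle cut from 14 mm plastic plate, 200 mm long, 80 g: red handle (80 long, 22 wide), white neck (60 long, 14 wide), white blade (60 long, 20 wide). Origin: centre of the underside at half length (also about the centre of mass); x runs from handle to blade, y across the width, z through the thickness. Starts lying flat, x and y level, its underside 19 mm above the bench.
- paddle_tip (a point): middle of the blade's end face
- paddle_end (a point): middle of the handle's end face
- tray: Yellow drain tray fixed to the bench, a plate 250 x 120 x 6 mm with two cross bars (12 wide, tops 19 mm high) at x = -12 and +72 mm, on which the paddle lies. Origin: centre of its underside; x along its length.
- rest: Aluminium sloping rest fixed to the bench: an open trough rising at 45 degrees towards the rest's +x, 125 mm long, 38 mm wide inside, side walls 14 mm high above its floor, a stop at its foot, closed off 14 mm high. A paddle in it lies on its flat face, blade down against the stop, with 75 mm of handle standing clear above the trough. Origin: centre of the underside, z up.
- rest_foot (a point): where the middle of the blade's end face comes to lie in the rest (on the trough's centre line, 7 mm above its floor)
- rest_head (a point): where the middle of the handle's end face comes to lie in the rest, 200 mm up the slope from rest_foot
- bowl: Steel finishing bowl fixed to a round grey base (176 mm across, 22 tall) on the bench: upright wall, inner diameter 140 mm, wall 4 mm, inner floor 30 mm and rim 105 mm above the bench. Origin: on the axis at the bench, z up; a green dot on the base marks its -x side.
- bowl_floor (a point): centre of the bowl's inner floor
- bowl_rim (a point): centre of the bowl's mouth
- blue0_mid (a point): Blue plastic finishing bead, a loose chunky cylinder 24 mm across and 20 tall, one of five in the bowl; this is its centre
- blue1_mid (a point): Blue plastic finishing bead, a loose chunky cylinder 24 mm across and 20 tall, one of five in the bowl; this is its centre
- blue2_mid (a point): Blue plastic finishing bead, a loose chunky cylinder 24 mm across and 20 tall, one of five in the bowl; this is its centre
- white0_mid (a point): White ceramic finishing bead, a loose chunky cylinder 24 mm across and 20 tall, one of five in the bowl; this is its centre
- white1_mid (a point): White ceramic finishing bead, a loose chunky cylinder 24 mm across and 20 tall, one of five in the bowl; this is its centre
- amber_bottle: Bystander: amber glass bottle, 60 mm across, 130 tall (mm). Origin: centre of the underside.
- grey_bottle: Bystander: grey plastic bottle with a black cap, 66 mm across, 150 tall (mm). Origin: centre of the underside.
- white_jar: Bystander: white jar with a black cap, 72 mm across, 90 tall (mm). Origin: centre of the underside.
- flat_tin: Bystander: flat aluminium tin, 70 mm across, 35 tall (mm). Origin: centre of the underside.
- specimen: Bystander: green resin-mounted specimen, a disc 40 mm across, 22 tall (mm). Origin: centre of the underside.
- spray_bottle: Bystander: clear spray bottle with a blue and white head, 72 mm across, 193 tall; the head reaches 47 mm out to its -x (mm). Origin: centre of the underside.
Things that resemble listed ones, but are neither listed nor needed, are in the scene too. Of the things that look like the paddle, the largest one is meant.

How it is judged:
On the way, in this order (a step that is already met when the one before it is completed fails the run):
1. The paddle lies in the sloping rest, blade down against the stop, let go (distance between paddle_tip and rest_foot below 0.02 m and distance between paddle_end and rest_head below 0.025 m and contact force between paddle and the fingers below 0.05 N and linear speed of paddle below 0.03 m/s), for 0.2 s.
2. Stirring anticlockwise: the paddle, held near its handle end and upright within 35 degrees, passes the bowl's green-dot side, tip within 15 mm of the floor and over 12 mm off centre (x of paddle_tip in the frame of bowl below -0.012 m and y of paddle_tip in the frame of bowl between -0.012 and 0.012 m and horizontal distance between paddle_tip and bowl below 0.07 m and z of paddle_tip in the frame of bowl below 0.045 m and angle between paddle's own x axis and vertical above 2.54 rad and x of the grasp point in the frame of paddle below -0.045 m and contact force between paddle and the fingers above 0.5 N), for 0.04 s.
3. Stirring anticlockwise: the paddle, held near its handle end and upright within 35 degrees, passes the bowl's next anticlockwise side, tip within 15 mm of the floor and over 12 mm off centre (y of paddle_tip in the frame of bowl below -0.012 m and x of paddle_tip in the frame of bowl between -0.012 and 0.012 m and horizontal distance between paddle_tip and bowl below 0.07 m and z of paddle_tip in the frame of bowl below 0.045 m and angle between paddle's own x axis and vertical above 2.54 rad and x of the grasp point in the frame of paddle below -0.045 m and contact force between paddle and the fingers above 0.5 N), for 0.04 s.
4. Stirring anticlockwise: the paddle, held near its handle end and upright within 35 degrees, passes the bowl's opposite side, tip within 15 mm of the floor and over 12 mm off centre (x of paddle_tip in the frame of bowl above 0.012 m and y of paddle_tip in the frame of bowl between -0.012 and 0.012 m and horizontal distance between paddle_tip and bowl below 0.07 m and z of paddle_tip in the frame of bowl below 0.045 m and angle between paddle's own x axis and vertical above 2.54 rad and x of the grasp point in the frame of paddle below -0.045 m and contact force between paddle and the fingers above 0.5 N), for 0.04 s.
5. Stirring anticlockwise: the paddle, held near its handle end and upright within 35 degrees, passes the bowl's last side, tip within 15 mm of the floor and over 12 mm off centre (y of paddle_tip in the frame of bowl above 0.012 m and x of paddle_tip in the frame of bowl between -0.012 and 0.012 m and horizontal distance between paddle_tip and bowl below 0.07 m and z of paddle_tip in the frame of bowl below 0.045 m and angle between paddle's own x axis and vertical above 2.54 rad and x of the grasp point in the frame of paddle below -0.045 m and contact force between paddle and the fingers above 0.5 N), for 0.04 s.
6. Stirring anticlockwise: the paddle, held near its handle end and upright within 35 degrees, passes the bowl's green-dot side, tip within 15 mm of the floor and over 12 mm off centre (all of step 2), for 0.04 s.
7. Stirring anticlockwise: the paddle, held near its handle end and upright within 35 degrees, passes the bowl's next anticlockwise side, tip within 15 mm of the floor and over 12 mm off centre (all of step 3), for 0.04 s.
8. Stirring anticlockwise: the paddle, held near its handle end and upright within 35 degrees, passes the bowl's opposite side, tip within 15 mm of the floor and over 12 mm off centre (all of step 4), for 0.04 s.
9. Stirring anticlockwise: the paddle, held near its handle end and upright within 35 degrees, passes the bowl's last side, tip within 15 mm of the floor and over 12 mm off centre (all of step 5), for 0.04 s.
At the end, for the whole second after the job is handed in: The paddle lies released and still in the sloping rest, blade end within 20 mm of the foot point and handle end within 25 mm of the head point; each blue bead is more than 20 mm from where it began; all five beads are in the bowl (distance between paddle_tip and rest_foot below 0.02 m and distance between paddle_end and rest_head below 0.025 m and contact force between paddle and the fingers below 0.05 N and linear speed of paddle below 0.02 m/s and distance of each of blue0_mid, blue1_mid, blue2_mid from where it was at the start of the episode above 0.02 m and horizontal distance between each of blue0_mid, blue1_mid, blue2_mid, white0_mid, white1_mid and bowl below 0.07 m and height (world z) of each of blue0_mid, blue1_mid, blue2_mid, white0_mid, white1_mid below 0.1 m); the robot touches nothing.
It fails at once if A bystander was moved by more than 30 mm (distance of any of amber_bottle, grey_bottle, white_jar, flat_tin, specimen, spray_bottle from where it was at the start of the episode above 0.03 m).
It also fails if it takes over 72 s, if anything falls off the work surface, if the arm or the gripper's body presses on something with over 40 N, if the wrist force passes 120 N, or if a joint passes its speed limit or range.

## Working session

There is one attempt and no reset: what is moved stays moved. The work goes in short steps, Python scripts to look and compute and a tool call to move; the robot and the scene stay as the last step left them, time stands still between calls to the robot, and variables do not carry over. Pictures are saved under pics/ and viewed, at most 10 in all, crops included, and the job is handed in when it is done.

Besides the shell and the picture viewer there is one more tool, called after "Request:" as name(argument=value, ...) on one line, values as JSON. servo_tool: Moves the arm, as the interface text tells. Its arguments: {"type":"object","properties":{"targets":{"type":"array"},"force":{"type":"number"}},"required":["targets"]}

```bash
mkdir -p pics
python3 - <<'E'
from plant import readout, optics
import cv2, numpy as np
s=readout.get_state(); print(s)
for n in("scene","top"):
    f=optics.grab_frame(n); cv2.imwrite(f"pics/{n}0.png",f)
    print(n,optics.get_calibration(n))
print(optics.get_calibration("wrist"))
E
```

```text
{'clock': 0.0, 'joint_positions': array([ 1.10468686e+00,  1.81519739e-01,  1.60801282e+00, -6.30348264e-06,
        1.35381015e+00, -2.06292818e-01]), 'dq': array([ 0.00109562, -0.00066752, -0.00042728,  0.00011193, -0.00022094,
        0.00188875]), 'joint_efforts': array([-6.63621249e-04, -4.33875453e+01, -3.41848612e+01,  7.02012819e-02,
        3.85635789e-02, -1.88350314e-04]), 'tcp_pos': array([0.14745917, 0.555227  , 0.24881978]), 'ee_rot': array([[-9.66437311e-01,  2.56901371e-01, -7.80999460e-04],
       [ 2.56902316e-01,  9.66436106e-01, -1.56612956e-03],
       [ 3.52445245e-04, -1.71420661e-03, -9.99998469e-01]]), 'wrist_force': array([0.36218413, 0.03787667, 0.39284917]), 'wrist_torque': array([ 0.00079548, -0.02154909,  0.01956586]), 'gripper_force': 0.0, 'grip_width': 0.08766199930981515}
scene {'intrinsics': array([[508.70676385,   0.        , 312.29823464],
       [  0.        , 508.70676385, 237.93431865],
       [  0.        ,   0.        ,   1.        ]]), 'k1': -0.007448166266735391, 'extrinsics': array([[ 0.68844294,  0.47648165, -0.54681948,  1.16946487],
    
[... 598 characters left out ...]
2340e-02, -9.96311783e-01,
         1.55941613e+00],
       [ 0.00000000e+00,  0.00000000e+00,  0.00000000e+00,
         1.00000000e+00]])}
{'intrinsics': array([[419.95081028,   0.        , 316.36857889],
       [  0.        , 419.95081028, 243.24950876],
       [  0.        ,   0.        ,   1.        ]]), 'k1': -0.010406541935246929, 'tool_from_camera': array([[ 4.72835125e-04, -9.48718916e-01, -3.16120538e-01,
         8.20723064e-02],
       [ 9.99999722e-01,  6.30985450e-04, -3.97926817e-04,
        -1.07862954e-03],
       [ 5.76988159e-04, -3.16120262e-01,  9.48718950e-01,
        -1.35387980e-01],
       [ 0.00000000e+00,  0.00000000e+00,  0.00000000e+00,
         1.00000000e+00]])}
```

View pics/top0.png

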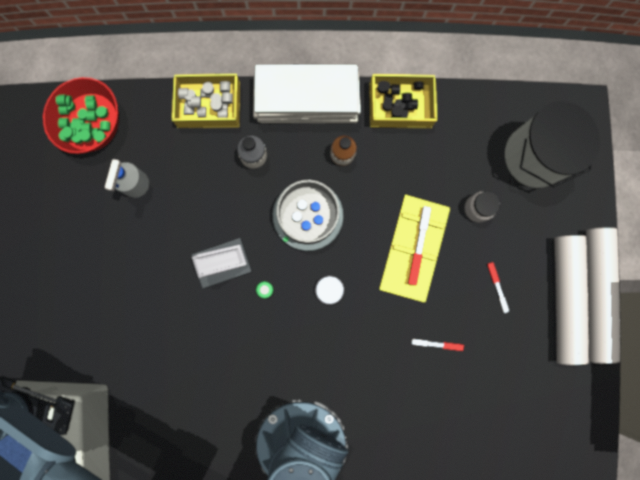

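View pics/scene0.png

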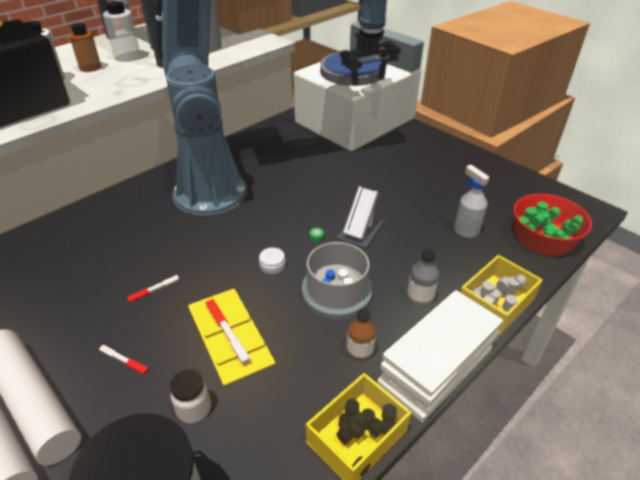

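The top view shows three paddle-like things: one on the tray at about (420,245), and small red/white ones at (438,345) and (498,288). The one on the yellow tray is the largest, so that is my choice. The bowl is at (308,212), its green dot at (285,240), and the rest at (220,263). I'll check both in close crops.

```bash
cat > h.py <<'E'
import numpy as np, cv2
from plant import readout, optics
def cal(n):
    c=optics.get_calibration(n); K=c["intrinsics"]; d=np.array([c["k1"],0,0,0,0.])
    if n=="wrist":
        s=readout.get_state(); T=np.eye(4); T[:3,:3]=s["ee_rot"]; T[:3,3]=s["tcp_pos"]
        return K,d,T@c["tool_from_camera"]
    return K,d,c["extrinsics"]
def ray(C,uv):
    K,d,E=C; p=cv2.undistortPointsIter(np.array(uv,float).reshape(-1,1,2),K,d,None,None,(3,50,1e-10)).reshape(-1,2)
    r=np.c_[p,np.ones(len(p))]@E[:3,:3].T; return E[:3,3],r
def onz(C,uv,z):
    o,r=ray(C,uv); return o+r*((z-o[2])/r[:,2])[:,None]
def proj(C,P):
    K,d,E=C; R=E[:3,:3].T; return cv2.projectPoints(np.array(P,float).reshape(-1,1,3),cv2.Rodrigues(R)[0],-R@E[:3,3],K,d)[0].reshape(-1,2)
def tri(C1,u1,C2,u2):
    o1,r1=ray(C1,u1);o2,r2=ray(C2,u2);r1=r1[0];r2=r2[0]
    a=np.linalg.lstsq(np.c_[r1,-r2],o2-o1,rcond=None)[0]
    p,q=o1+a[0]*r1,o2+a[1]*r2; return (p+q)/2,np.linalg.norm(p-q)
def blobs(m,amin=8):
    n,l,st,ce=cv2.connectedComponentsWithStats(m.astype(np.uint8)); return [(st[i],ce[i],l==i) for i in range(1,n) if st[i][4]>=amin]
def grab(n,fn=None):
    C=cal(n); f=optics.grab_frame(n)
    if fn: cv2.imwrite("pics/"+fn,f)
    return C,f
E
python3 - <<'E'
from h import *
t=cv2.imread("pics/top0.png"); s=cv2.imread("pics/scene0.png"); C=cal("top")
a=cv2.resize(t[225:300,180:290],None,fx=3.6,fy=3.6,interpolation=2); b=cv2.resize(s[170:260,320:400],(396,300),interpolation=2)
c=cv2.resize(t[185:310,370:460],(396,300),interpolation=2); d=cv2.resize(t[165:260,260:355],(396,300),interpolation=2)
cv2.imwrite("pics/crops.png",np.vstack([np.hstack([cv2.resize(a,(396,300)),b]),np.hstack([c,d])]))
hsv=cv2.cvtColor(t,cv2.COLOR_BGR2HSV); H,S,V=[hsv[...,i].astype(int) for i in range(3)]
box=np.zeros(H.shape,bool)
def B(m,x0,x1,y0,y1):
    z=np.zeros_like(m); z[y0:y1,x0:x1]=m[y0:y1,x0:x1]; return z
red=B(((H<8)|(H>172))&(S>120),375,455,190,305); wh=B((S<60)&(V>150),375,455,190,305); yel=B((H>20)&(H<35)&(S>100),370,460,185,310)
for nm,m in(("red",red),("white",wh)):
    for st,ce,mm in blobs(m,20):
        pts=np.argwhere(mm)[:,::-1]; r=cv2.minAreaRect(onz(C,pts,.033)[:,:2].astype(np.float32)*1000); print(nm,st,ce,onz(C,ce,.033),r)
m=red|wh; p=onz(C,np.argwhere(m)[:,::-1],.033)[:,:2]
print("paddle rect",cv2.minAreaRect((p*1000).astype(np.float32)))
hull=np.argwhere(yel|m)[:,::-1]; print("tray",cv2.minAreaRect((onz(C,hull,.006)[:,:2]*1000).astype(np.float32)))
blu=B((H>100)&(H<130)&(S>120),270,345,175,255)
for st,ce,mm in blobs(blu): print("blue",st[4],ce,onz(C,ce,.050))
g=B((H>45)&(H<80)&(S>100),180,345,175,305)
for st,ce,mm in blobs(g,3): print("green",st[4],ce,onz(C,ce,.022))
E
```

```text
red [409 253  13  31 228] [414.61403509 268.71929825] [[ 0.44107727 -0.28203964  0.033     ]] ((441.508056640625, -282.24786376953125), (18.70378875732422, 76.05976867675781), 77.77560424804688)
white [416 206  15  48 357] [422.82352941 228.07563025] [[ 0.54239831 -0.3043598   0.033     ]] ((538.51513671875, -303.8330078125), (21.480926513671875, 120.52299499511719), 78.4585189819336)
paddle rect ((500.7981872558594, -295.88330078125), (21.551118850708008, 197.59524536132812), 78.24302673339844)
tray ((494.99945068359375, -287.97198486328125), (125.87278747558594, 255.43060302734375), 74.01897430419922)
blue 54 [314.77777778 206.25925926] [[ 0.59448609 -0.03469378  0.05      ]]
blue 53 [317.88679245 219.43396226] [[ 0.56189941 -0.04223328  0.05      ]]
blue 58 [305.5        225.13793103] [[ 0.54786862 -0.01188096  0.05      ]]
green 18 [285.33333333 238.94444444] [[0.5165444  0.03836566 0.022     ]]
green 162 [264.27777778 289.38888889] [[0.39135042 0.09036947 0.022     ]]
```

View pics/crops.png

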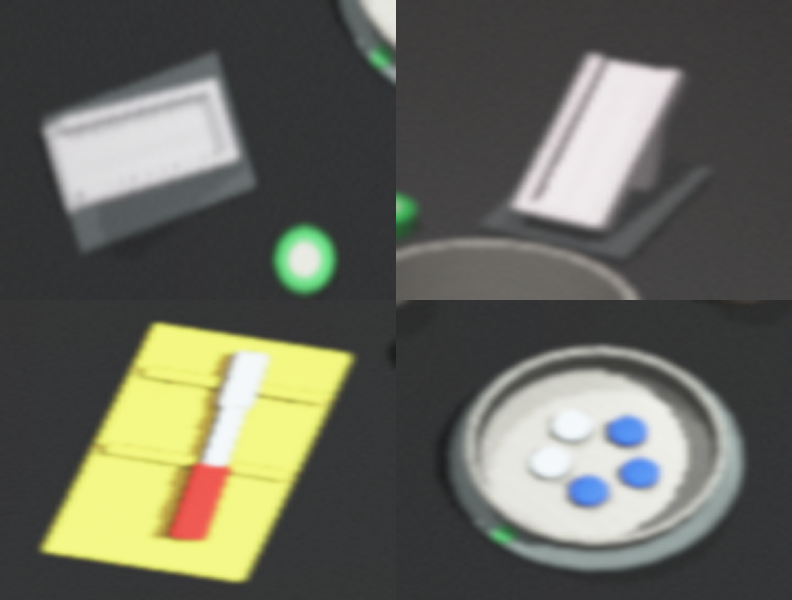

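The crops confirm the choice: the paddle lies handle-down (crop 190,500) with its blade at the far bar. The rest's stop is at its right end near top pixel (245,257), so it rises towards image left (+y). Next I measure the rest and bowl from both views.

Run:
```python
from h import *
t=cv2.imread("pics/top0.png"); s=cv2.imread("pics/scene0.png"); CT=cal("top");CS=cal("scene")
def quad(im,x0,x1,y0,y1,th):
    g=im[y0:y1,x0:x1].min(2); m=(g>th).astype(np.uint8); m=cv2.morphologyEx(m,cv2.MORPH_CLOSE,np.ones((7,7)))
    b=max(blobs(m),key=lambda q:q[0][4]); c=cv2.findContours(b[2].astype(np.uint8),0,1)[0][0]; h=cv2.convexHull(c)
    return b[0],cv2.approxPolyN(h,4)[0].reshape(-1,2)+[x0,y0]
st,qt=quad(t,180,260,225,300,130); st2,qs=quad(s,330,385,175,245,150); print(st,qt.tolist(),st2,qs.tolist())
qt=sorted(qt.tolist()); qs=sorted(qs.tolist(),key=lambda p:p[1])
# top: head = two leftmost; +x side = smaller v.  scene: head=two topmost, +x side = larger u
ht=sorted(qt[:2],key=lambda p:p[1]); ft=sorted(qt[2:],key=lambda p:p[1])
hs=sorted(qs[:2],key=lambda p:-p[0]); fs=sorted(qs[2:],key=lambda p:-p[0])
P=[]
for n,a,b in(("head+x",ht[0],hs[0]),("head-x",ht[1],hs[1]),("foot+x",ft[0],fs[0]),("foot-x",ft[1],fs[1])):
    p,e=tri(CT,a,CS,b); P.append(p); print(n,a,b,p.round(4),e.round(4))
P=np.array(P); print("len",np.linalg.norm((P[0]+P[1]-P[2]-P[3])/2),"wid",np.linalg.norm(P[0]-P[1]),np.linalg.norm(P[2]-P[3])); ax=(P[0]+P[1]-P[2]-P[3]); print("yaw",np.degrees(np.arctan2(ax[1],ax[0])),"pitch",np.degrees(np.arctan2(ax[2],np.hypot(*ax[:2]))))
# bowl: outer base contour in top
g=t[170:262,262:352].max(2); m=cv2.morphologyEx((g>70).astype(np.uint8),cv2.MORPH_CLOSE,np.ones((5,5))); b=max(blobs(m),key=lambda q:q[0][4]); c=cv2.findContours(b[2].astype(np.uint8),0,1)[0][0].reshape(-1,2)+[262,170]
print("blob",b[0])
for z in(.022,.105):
    h=cv2.convexHull(c.astype(np.float32)).reshape(-1,2); w=onz(CT,h,z)[:,:2]*1000; print(z,cv2.fitEllipse(w.astype(np.float32)))
    print((w.min(0)+w.max(0))/2, w.max(0)-w.min(0))
# white beads and blue
hsv=cv2.cvtColor(t,cv2.COLOR_BGR2HSV)
fl=hsv[170:262,262:352]; print(fl[...,2].max(), proj(CT,[[.565,-.015,.105]]))
```

```text
[  12   19   55   34 1169] [[247, 265], [199, 278], [191, 255], [240, 243]] [ 14  12  33  51 945] [[377, 191], [361, 238], [343, 232], [359, 186]]
head+x [191, 255] [377, 191] [0.4683 0.2536 0.1195] 0.0059
head-x [199, 278] [359, 186] [0.4159 0.2356 0.1178] 0.0026
foot+x [240, 243] [361, 238] [0.5058 0.1503 0.0336] 0.0006
foot-x [247, 265] [343, 232] [0.4524 0.1337 0.0316] 0.0032
len 0.1389353546000608 wid 0.05549837729978861 0.05596324884982482
yaw 109.84007169592243 pitch 38.294104794618214
blob [  11    9   71   72 4046]
0.022 ((577.5863037109375, -17.899810791015625), (176.98683166503906, 182.11862182617188), 87.63447570800781)
[578.30602048 -18.1626561 ] [178.8596827  175.02595993]
0.105 ((566.7925415039062, -17.73507308959961), (167.431884765625, 172.28665161132812), 87.6344223022461)
[567.47341422 -17.98372514] [169.20364139 165.57688861]
250 [[306.76615434 215.31720053]]
```

Request:
servo_tool(targets=[[[1,-3,-2.45,0,0,0,0],[1,-3,-2.45,0,0,0,0],[1,-3,-2.45,0,0,0,0],[1,-3,-2.45,0,0,0,0],[1,-3,-2.45,0,0,0,0]]])

```text
clock: 0.52
tcp_pos: [0.2615, 0.3972, 0.2493]
ee_rot: [[-0.967, 0.256, -0.0], [0.256, 0.967, -0.0], [0.0, -0.001, -1.0]]
wrist_force: [0.4, 1.4, 0.5]
grip_width: 0.0888
gripper_force: 0.0
```

Request:
servo_tool(targets=[[[1,-3,-2.45,0,0,0,0],[1,-3,-2.45,0,0,0,0],[1,-3,-2.45,0,0,0,0],[1,-3,-2.45,0,0,0,0],[1,-3,-2.45,0,0,0,0]]])

```text
clock: 0.93
tcp_pos: [0.3752, 0.2401, 0.2496]
ee_rot: [[-0.966, 0.257, -0.0], [0.257, 0.966, 0.0], [0.0, 0.0, -1.0]]
wrist_force: [0.5, -0.9, -0.5]
grip_width: 0.088
gripper_force: 0.0
```

Request:
servo_tool(targets=[[[1,-3,-2.45,0,0,0,0],[1,-3,-2.45,0,0,0,0],[1,0,0,0,0,0,0],[1,0,0,0,0,0,0]]])

```text
clock: 1.27
tcp_pos: [0.4207, 0.1776, 0.2494]
ee_rot: [[-0.965, 0.261, -0.001], [0.261, 0.965, 0.0], [0.001, -0.0, -1.0]]
wrist_force: [0.1, 0.4, -0.4]
grip_width: 0.0882
gripper_force: 0.0
```

Run:
```python
from h import *
C,f=grab("wrist","w1.png"); np.savez("w1.npz",K=C[0],d=C[1],E=C[2]); s=readout.get_state(); print(s["tcp_pos"],s["ee_rot"],s["clock"])
print(proj(C,[[.577,-.018,.105],[.479,.142,.0325],[.442,.2446,.1187]]))
```

```text
[0.41989213 0.17875505 0.24930615] [[-9.65860374e-01  2.59060259e-01 -1.23331497e-03]
 [ 2.59060053e-01  9.65861161e-01  3.26321453e-04]
 [ 1.27574795e-03 -4.32168259e-06 -9.99999186e-01]] 1.3167
[[143.53941123 456.44578497]
 [296.67900043 275.11423811]
 [423.75521106 238.44904606]]
```

View pics/w1.png

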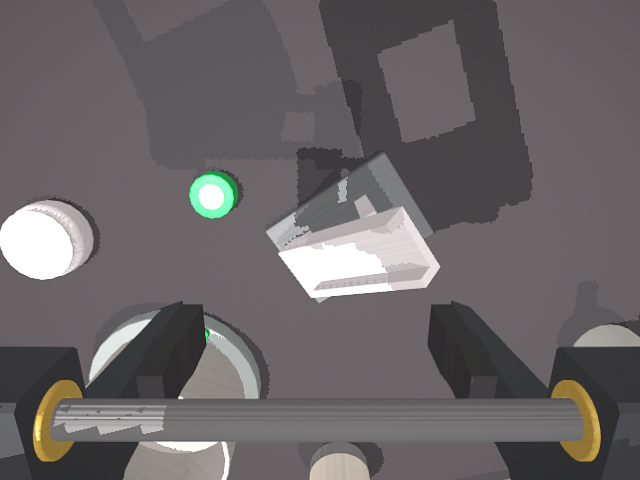

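The wrist view shows the rest's trough with foot edge (280,250)–(313,297) and head edge (403,208)–(440,268). The bowl is partly visible at lower left, and the specimen is at (213,195). A closer crop will settle the corners.

Run:
```python
from h import *
f=cv2.imread("pics/w1.png")[145:310,255:455]; cv2.imwrite("pics/w1c.png",cv2.resize(f,(800,600) if 0 else (700,578),interpolation=0))
```

```text
(no output)
```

View pics/w1c.png

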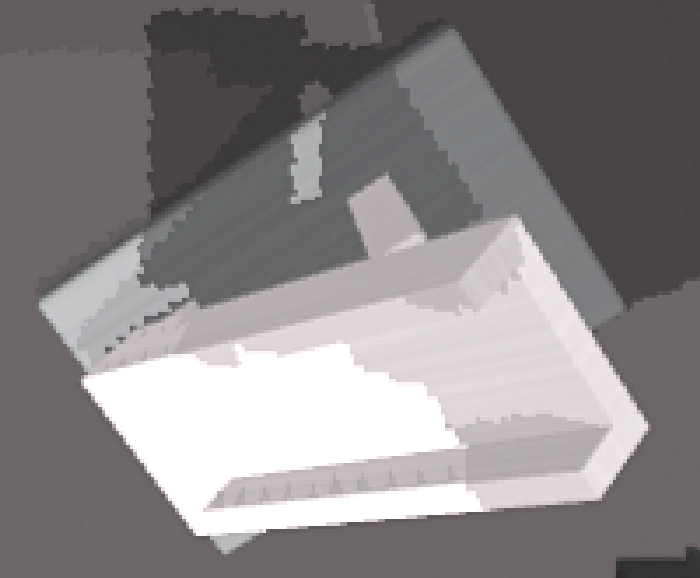

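The crop shows the open head end at right and the stop at left. The wall-top corners are foot (279,254), (311,298) and head (388,226), (426,288). The trough's bottom edge at the head is (402,207), (439,268). I fit these corner points together with those from the top view.

Run:
```python
from h import *
from scipy.optimize import least_squares
w=np.load("w1.npz"); CW=(w["K"],w["d"],w["E"]); CT=cal("top"); CS=cal("scene")
def pts(p):
    F=p[:3]; y=p[3]; W,L,H=p[4:7]
    ex=np.array([np.cos(y),np.sin(y),0]); ey=np.array([-ex[1],ex[0],0]); k=np.array([0,0,1]); u=(ex+k)/2**.5; n=(k-ex)/2**.5
    # ey for yaw~108 points to -x world
    g=lambda l,s,h:F+u*l-n*h+ey*s*W/2
    return [g(0,1,0),g(0,-1,0),g(L,1,0),g(L,-1,0),g(L,1,H),g(L,-1,H)]
def res(p):
    Q=pts(p); a=proj(CW,Q)-np.array([[279.3,253.6],[310.7,297.9],[388.6,226.7],[426.4,287.7],[402.1,206.9],[439.2,267.8]])
    b=(proj(CT,[Q[1],Q[0],Q[5],Q[4]])-np.array([[240,243],[247,265],[191,255],[199,278]]))
    c=proj(CS,[Q[2],Q[3]])-np.array([[359,186],[377,191]])
    return np.r_[a.ravel(),b.ravel(),.5*c.ravel()]
r=least_squares(res,[.479,.142,.0325,np.radians(108),.046,.129,.018],loss="soft_l1"); p=r.x
print(p[:3],np.degrees(p[3]),p[4:]); print(res(p).round(1))
# base plate corners on bench z~.006
print(onz(CW,[[255+40/3.5,145+300/3.5],[255+450/3.5,145+30/3.5],[255+625/3.5,145+310/3.5],[255+225/3.5,145+550/3.5]],.006).round(4))
y=p[3]; ex=np.array([np.cos(y),np.sin(y),0]);k=np.array([0,0,1]);u=(ex+k)/2**.5; n=(k-ex)/2**.5
foot=p[:3]+u*(p[5]-.125)-n*.007; print("foot",foot,"head",foot+.2*u,"grasp-60",foot+.14*u)
# bowl rim/floor from wrist: beads dist
```

```text
[0.47899874 0.14079747 0.03347602] 108.67692732630094 [0.05170298 0.13340064 0.02134041]
[-0.5 -0.1  0.6 -0.5 -1.7 -0.6  0.1  0.2  0.8  0.8  0.9  0.   0.4  0.9
 -0.1 -1.3  1.8  1.   0.5 -1.1 -0.2  0.1 -0.5  0.2]
[[0.4385 0.1227 0.006 ]
 [0.3973 0.2444 0.006 ]
 [0.4823 0.2742 0.006 ]
 [0.5232 0.1515 0.006 ]]
foot [0.47551145 0.1511139  0.03446642] head [0.43022388 0.28508791 0.17588778] grasp-60 [0.44381015 0.24489571 0.13346137]
```

Request:
servo_tool(targets=[[[1,-1.18,-3.67,0,0,0,0],[1,-1.18,-3.67,0,0,0,0],[1,-1.18,-3.67,0,0,0,0],[1,-1.18,-3.67,0,0,0,0],[1,-1.18,-3.67,0,0,0,0]]])

```text
clock: 1.73
tcp_pos: [0.4293, -0.0129, 0.2497]
ee_rot: [[-0.967, 0.253, 0.0], [0.253, 0.967, 0.0], [0.0, 0.0, -1.0]]
wrist_force: [1.0, -0.1, 0.4]
grip_width: 0.0879
gripper_force: 0.0
```

Request:
servo_tool(targets=[[[1,-1.18,-3.67,0,0,0,0],[1,-1.18,-3.67,0,0,0,0],[1,-1.18,-3.67,0,0,0,0],[1,-1.18,-3.67,0,0,0,0],[1,-1.18,-3.67,0,0,0,0]]])

```text
clock: 2.15
tcp_pos: [0.44, -0.2056, 0.2496]
ee_rot: [[-0.967, 0.254, 0.0], [0.254, 0.967, 0.001], [0.0, 0.001, -1.0]]
wrist_force: [0.9, 0.3, 0.6]
grip_width: 0.0881
gripper_force: 0.0
```

Request:
servo_tool(targets=[[[1,-1.18,-3.67,0,0,0,0],[1,-1.18,-3.67,0,0,0,-3.2],[1,0,0,3.5,0,0,0],[1,0,0,3.5,0,0,0],[1,0,0,3.5,0,0,0]]])

```text
clock: 2.57
tcp_pos: [0.4447, -0.2818, 0.1438]
ee_rot: [[-0.98, 0.201, 0.001], [0.201, 0.98, -0.0], [-0.001, -0.0, -1.0]]
wrist_force: [0.1, -0.5, -0.1]
grip_width: 0.0882
gripper_force: 0.0
```

Request:
servo_tool(targets=[[[1,0,0,3.5,0,0,0],[1,0,0,3,0,0,0],[1,0,0,0,0,0,0],[1,0,0,0,0,0,0]]])

```text
clock: 2.9
tcp_pos: [0.4435, -0.2803, 0.0785]
ee_rot: [[-0.98, 0.2, -0.003], [0.2, 0.98, 0.003], [0.004, 0.003, -1.0]]
wrist_force: [0.3, 0.0, 0.5]
grip_width: 0.0885
gripper_force: 0.0
```

Run:
```python
from h import *
C,f=grab("wrist","w2.png"); s=readout.get_state(); R=s["ee_rot"]; print(s["tcp_pos"],R.round(4).tolist(),s["joint_positions"])
hsv=cv2.cvtColor(f,cv2.COLOR_BGR2HSV); H,S,V=[hsv[...,i].astype(int) for i in range(3)]
for st,ce,mm in blobs(((H<8)|(H>172))&(S>120)&(V>60),300): 
    p=onz(C,np.argwhere(mm)[:,::-1],.033)[:,:2]*1000; print(st,cv2.minAreaRect(p.astype(np.float32)), p.min(0),p.max(0))
print("delta tool cm",R.T@(np.array([.442,-.2835,.022])-s["tcp_pos"])*100)
```

```text
[ 0.44466461 -0.28182603  0.08049237] [[-0.9797, 0.2006, -0.0001], [0.2006, 0.9797, 0.0003], [0.0001, 0.0002, -1.0]] [-7.90651155e-01  2.96174102e-01  1.84962360e+00  1.63193312e-04
  9.96014420e-01 -2.15955721e+00]
[ 282  198   48  161 7243] ((439.99169921875, -285.8233642578125), (21.26277732849121, 81.2804946899414), 77.98323822021484) [ 398.68462753 -303.90048978] [ 481.19013607 -267.77963863]
delta tool cm [ 0.22684008 -0.21882721  5.84920936]
```

Request:
servo_tool(targets=[[[1,0.3,-0.4,2.9,0,0,0],[1,0,0,2.9,0,0,0],[1,0,0,0,0,0,0],[-1,0,0,0,0,0,0],[-1,0,0,0,0,0,0]]], force=40)

```text
clock: 3.37
tcp_pos: [0.4417, -0.2872, 0.0244]
ee_rot: [[-0.979, 0.202, 0.003], [0.202, 0.979, -0.003], [-0.003, -0.002, -1.0]]
wrist_force: [0.1, 0.3, 0.8]
grip_width: 0.0767
gripper_force: 0.0
```

Request:
servo_tool(targets=[[[-1,0,0,0,0,0,0],[-1,0,0,0,0,0,0],[-1,0,0,0,0,0,0],[-1,0,0,0,0,0,0],[-1,0,0,0,0,0,0]]])

```text
clock: 3.78
tcp_pos: [0.4403, -0.2864, 0.0222]
ee_rot: [[-0.979, 0.203, 0.001], [0.203, 0.979, -0.001], [-0.001, -0.0, -1.0]]
wrist_force: [0.7, -0.3, -0.1]
grip_width: 0.0436
gripper_force: 0.0
```

Request:
servo_tool(targets=[[[-1,0,0,0,0,0,0],[-1,0,0,0,0,0,0],[-1,0,0,0,0,0,0],[-1,0,0,0,0,0,0],[-1,0,0,0,0,0,0]]])

```text
clock: 4.2
tcp_pos: [0.44, -0.2861, 0.0216]
ee_rot: [[-0.979, 0.203, -0.0], [0.203, 0.979, 0.0], [0.0, 0.0, -1.0]]
wrist_force: [-1.1, -0.1, -0.8]
grip_width: 0.0215
gripper_force: 40.0
```

Request:
servo_tool(targets=[[[-1,0,0,-1,0,0,0],[-1,0,0,-2,0,0,0],[-1,0,0,-3,0,0,0],[-1,0,0,-4,0,0,0],[-1,0,0,-4,0,0,0]]])

```text
clock: 4.62
tcp_pos: [0.4393, -0.2854, 0.1629]
ee_rot: [[-0.979, 0.203, -0.002], [0.203, 0.979, 0.002], [0.002, 0.001, -1.0]]
wrist_force: [0.5, -0.0, -0.7]
grip_width: 0.0216
gripper_force: 40.0
```

Request:
servo_tool(targets=[[[-1,0,0,-4,0,0,0],[-1,0,0,-4,0,0,0],[-1,0,0,-2,0,0,0],[-1,0,0,0,0,0,0]]])

```text
clock: 4.95
tcp_pos: [0.4421, -0.2881, 0.2687]
ee_rot: [[-0.979, 0.202, 0.008], [0.202, 0.979, -0.008], [-0.009, -0.006, -1.0]]
wrist_force: [-0.1, -0.4, -0.2]
grip_width: 0.0213
gripper_force: 40.0
```

Run:
```python
from h import *
C,f=grab("wrist","w3.png"); s=readout.get_state(); R=s["ee_rot"]; print(s["tcp_pos"],R.round(4).tolist(),s["joint_positions"].round(3),s["grip_width"])
```

```text
[ 0.44107578 -0.28712456  0.26520079] [[-0.9793, 0.2024, 0.0045], [0.2023, 0.9793, -0.0046], [-0.0053, -0.0036, -1.0]] [-0.803  0.054  1.716  0.     1.366 -2.17 ] 0.02187058127054404
```

View pics/w3.png

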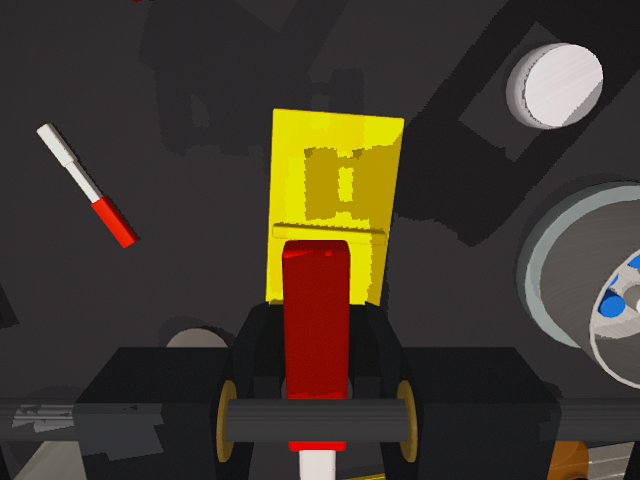

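Run:
```python
from h import *
c=optics.get_calibration("wrist"); C=(c["intrinsics"],np.array([c["k1"],0,0,0,0.]),c["tool_from_camera"])
for e in(.036,.04,.044):
    print(e,proj(C,[[e,-.011,.0026],[e,.011,.0026],[e,-.011,-.0114],[e,.011,-.0114],[-.02+e-.06,-.011,-.0114],[-.02+e-.06,.011,-.0114]]).round(0).tolist())
f=cv2.imread("pics/w3.png"); print([f[r,316].tolist() for r in range(234,266,3)]); print([f[r,300].tolist() for r in range(438,456,3)])
```

```text
0.036 [[288.0, 244.0], [351.0, 244.0], [285.0, 258.0], [355.0, 258.0], [290.0, 457.0], [349.0, 457.0]]
0.04 [[288.0, 233.0], [352.0, 233.0], [285.0, 246.0], [355.0, 246.0], [290.0, 449.0], [349.0, 449.0]]
0.044 [[287.0, 221.0], [352.0, 221.0], [284.0, 233.0], [356.0, 234.0], [290.0, 440.0], [349.0, 440.0]]
[[0, 228, 227], [0, 228, 228], [9, 0, 95], [7, 10, 108], [0, 4, 110], [4, 12, 117], [1, 7, 129], [0, 7, 134], [1, 9, 134], [3, 10, 135], [0, 7, 135]]
[[57, 56, 57], [53, 54, 94], [0, 0, 227], [0, 0, 227], [101, 112, 205], [193, 201, 214]]
```

The picture shows the paddle gripped level and square, with its handle end at row 240. By projection the end lies 38 to 40 mm ahead of the TCP, so the grasp is at about −62 mm. I'll carry it over to the rest now.

Request:
servo_tool(targets=[[[-1,0,0,0,0,0,6.6],[-1,0,0,0,0,0,6.6],[-1,0,0,0,0,0,6.6],[-1,0,0,0,0,0,6.6],[-1,0,0,0,0,0,6.6]]])

```text
clock: 5.42
tcp_pos: [0.4391, -0.2852, 0.2593]
ee_rot: [[-0.707, 0.707, -0.003], [0.707, 0.707, 0.003], [0.004, 0.0, -1.0]]
wrist_force: [0.1, 0.3, 0.1]
grip_width: 0.0216
gripper_force: 40.0
```

Request:
servo_tool(targets=[[[-1,0,0,0,0,0,6.6],[-1,0,0,0,0,0,6.6],[-1,0,0,0,0,0,6.6],[-1,0,0,0,0,0,6.8],[-1,2,0.7,-0.5,0,0,0]]])

```text
clock: 5.83
tcp_pos: [0.4388, -0.266, 0.2635]
ee_rot: [[-0.312, 0.95, -0.004], [0.95, 0.312, 0.003], [0.004, -0.003, -1.0]]
wrist_force: [-0.6, 0.7, 0.0]
grip_width: 0.0217
gripper_force: 40.0
```

Request:
servo_tool(targets=[[[-1,3.5,1.3,-0.5,0,0,0],[-1,3.5,1.3,-0.5,0,0,0],[-1,3.5,1.3,-0.5,0,0,0],[-1,3.5,1.3,-0.5,0,0,0],[-1,3.5,1.3,-0.5,0,0,0]]])

```text
clock: 6.25
tcp_pos: [0.4442, -0.0763, 0.2898]
ee_rot: [[-0.32, 0.947, -0.003], [0.947, 0.32, 0.002], [0.003, -0.003, -1.0]]
wrist_force: [1.6, 0.6, -0.2]
grip_width: 0.0218
gripper_force: 40.0
```

Request:
servo_tool(targets=[[[-1,3.5,1.3,-0.5,0,0,0],[-1,3.5,1.3,-0.5,0,0,0],[-1,3.5,1.3,-0.5,0,0,0],[-1,3.5,1.3,-0.5,0,0,0],[-1,3.5,1.3,-0.5,0,0,0]]])

```text
clock: 6.67
tcp_pos: [0.4497, 0.1101, 0.3149]
ee_rot: [[-0.321, 0.947, -0.003], [0.947, 0.321, 0.0], [0.001, -0.003, -1.0]]
wrist_force: [0.6, 0.5, -0.6]
grip_width: 0.0214
gripper_force: 40.0
```

Request:
servo_tool(targets=[[[-1,3.5,1.3,-0.5,0,0,0],[-1,3.5,1.3,-0.5,0,0,0],[-1,1.5,0.5,0,0,0,0],[-1,0,0,0,0,6.4,0],[-1,0,0,0,0,6.4,0]]])

```text
clock: 7.08
tcp_pos: [0.4514, 0.2023, 0.3254]
ee_rot: [[-0.319, 0.945, -0.076], [0.92, 0.328, 0.214], [0.227, -0.001, -0.974]]
wrist_force: [0.9, -0.5, -1.7]
grip_width: 0.0216
gripper_force: 40.0
```

Request:
servo_tool(targets=[[[-1,0,0,0,0,6.4,0],[-1,0,0,0,0,6.4,0],[-1,0,0,0,0,6.4,0],[-1,0,0,0,0,6.4,0],[-1,0,0,0,0,6.6,0]]])

```text
clock: 7.5
tcp_pos: [0.4528, 0.1984, 0.3258]
ee_rot: [[-0.224, 0.948, -0.228], [0.666, 0.32, 0.674], [0.712, -0.001, -0.703]]
wrist_force: [-0.4, 0.0, -2.1]
grip_width: 0.0215
gripper_force: 40.0
```

```bash
cat > goal.py <<'E'
from h import *
from scipy.spatial.transform import Rotation as Ro
y=np.radians(108.68); ex=np.array([np.cos(y),np.sin(y),0]);k=np.array([0,0,1.]);u=(ex+k)/2**.5; n=(k-ex)/2**.5
foot=np.array([.4755,.1511,.0345]); head=foot+.2*u; yt=np.cross(-n,u)
R1=np.c_[u,yt,-n]; R2=np.c_[-n,yt,-u]; R3=np.c_[ex,yt,-k]
def go(P,R):
    s=readout.get_state(); A=s["ee_rot"]; print("at",s["tcp_pos"].round(4),"t",s["clock"],"j",s["joint_positions"].round(2),"F",s["wrist_force"].round(1),"grip",s["grip_width"].round(4))
    print("shift cm",(A.T@(P-s["tcp_pos"])*100).round(2),"rot deg",np.degrees(Ro.from_matrix(A.T@R).as_rotvec()).round(2))
E
python3 - <<'E'
from goal import *
print(yt)
go(head-.0385*u-.0044*n+.08*n+.006*u,R1)
E
```

```text
[0.94732214 0.32028233 0.        ]Traceback (most recent call last):
  File "<stdin>", line 3, in <module>
  File "goal.py", line 7, in go
    s=readout.get_state(); A=s["ee_rot"]; print("at",s["tcp_pos"].round(4),"t",s["clock"],"j",s["joint_positions"].round(2),"F",s["wrist_force"].round(1),"grip",s["grip_width"].round(4))
                                                                                                                                                                 ^^^^^^^^^^^^^^^^^^^^^
AttributeError: 'float' object has no attribute 'round'
```

```bash
sed -i 's/s\["grip_width"\].round(4)/round(s["grip_width"],4)/' goal.py
python3 - <<'E'
from goal import *
go(head-.0385*u-.0044*n+.08*n+.006*u,R1)
E
```

```text
at [0.4528 0.1984 0.3258] t 7.5 j [-0.24  0.07  1.75  0.66  1.76 -0.58] F [-0.4  0.  -2.1] grip 0.0215
shift cm [-7.59  0.64  9.31] rot deg [-0.01 -0.36 -0.07]
```

Request:
servo_tool(targets=[[[-1,-2.5,0.2,3.1,0,0,0],[-1,-2.5,0.2,3.1,0,0,0],[-1,-2.6,0.2,3.1,0,0,0],[-1,0,0,0,0,0,0],[-1,0,0,0,0,0,0]]])

```text
clock: 7.92
tcp_pos: [0.4528, 0.2125, 0.2053]
ee_rot: [[-0.221, 0.947, -0.233], [0.668, 0.321, 0.671], [0.71, -0.007, -0.704]]
wrist_force: [-0.5, -0.3, -0.2]
grip_width: 0.0215
gripper_force: 40.0
```

Run:
```python
from goal import *
C,f=grab("wrist","w4.png"); go(head-.0385*u-.0044*n+.08*n+.006*u,R1)
grab("scene","s4.png")
```

```text
at [0.4545 0.2122 0.2075] t 7.9667 j [-0.21  0.23  1.84  0.66  1.55 -0.71] F [ 0.5 -0.   0. ] grip 0.0215
shift cm [-0.05  0.03  0.1 ] rot deg [-0.12 -0.12 -0.07]
```

View pics/w4.png

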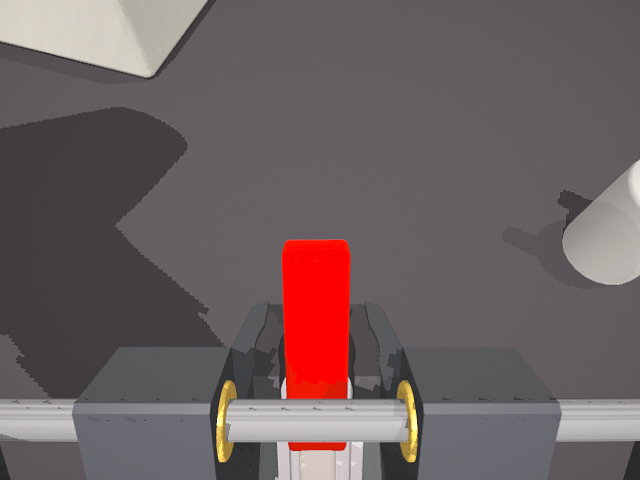

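The paddle's position in the grip is unchanged (end at row 240) and it is centred over the trough. I'll lower it along the slope normal.

Request:
servo_tool(targets=[[[-1,0,0,2.5,0,0,0],[-1,0,0,2.5,0,0,0],[-1,0,0,1.5,0,0,0],[-1,0,0,0.8,0,0,0],[-1,0,0,0,0,0,0]]])

```text
clock: 8.43
tcp_pos: [0.4385, 0.2616, 0.1567]
ee_rot: [[-0.229, 0.947, -0.227], [0.669, 0.322, 0.669], [0.707, 0.002, -0.707]]
wrist_force: [0.9, 0.5, -0.3]
grip_width: 0.0215
gripper_force: 40.0
```

Request:
servo_tool(targets=[[[-1,0,0,0.2,0,0,0],[-1,0,0,0.2,0,0,0],[-1,0,0,0.1,0,0,0],[-1,0,0,0,0,0,0]]])

```text
clock: 8.77
tcp_pos: [0.4379, 0.2639, 0.1526]
ee_rot: [[-0.227, 0.947, -0.226], [0.67, 0.32, 0.67], [0.707, 0.001, -0.707]]
wrist_force: [-1.1, -0.6, 0.2]
grip_width: 0.0215
gripper_force: 40.0
```

Run:
```python
from goal import *
go(head-.0385*u-.0044*n,R1)
```

```text
at [0.4379 0.2639 0.1526] t 8.7667 j [-0.11  0.29  1.9   0.71  1.4  -0.72] F [-1.1 -0.6  0.2] grip 0.0215
shift cm [-0.61 -0.05  0.38] rot deg [0.04 0.03 0.05]
```

Request:
servo_tool(targets=[[[-1,-0.2,0,0.2,0,0,0],[-1,0,0,0.1,0,0,0],[-1,0,0,0,0,0,0]]])

```text
clock: 9.02
tcp_pos: [0.437, 0.2648, 0.1483]
ee_rot: [[-0.226, 0.947, -0.227], [0.67, 0.321, 0.67], [0.707, -0.0, -0.707]]
wrist_force: [0.3, -0.7, -0.6]
grip_width: 0.0217
gripper_force: 40.0
```

Request:
servo_tool(targets=[[[-1,0,0,0.1,0,0,0],[-1,0,0,0,0,0,0],[-1,0,0,0,0,0,0]]])

```text
clock: 9.27
tcp_pos: [0.437, 0.2654, 0.1479]
ee_rot: [[-0.227, 0.947, -0.227], [0.67, 0.321, 0.67], [0.707, 0.0, -0.707]]
wrist_force: [0.2, -2.5, 1.3]
grip_width: 0.0215
gripper_force: 40.0
```

Request:
servo_tool(targets=[[[0.2,0,0,0,0,0,0],[0.2,0,0,0,0,0,0],[0.2,0,0,0,0,0,0],[0.2,0,0,0,0,0,0],[0.2,0,0,0,0,0,0]]])

```text
clock: 9.68
tcp_pos: [0.4368, 0.2656, 0.1478]
ee_rot: [[-0.227, 0.947, -0.227], [0.67, 0.321, 0.67], [0.707, 0.0, -0.707]]
wrist_force: [1.0, -0.1, 0.3]
grip_width: 0.052
gripper_force: 0.0
```

Request:
servo_tool(targets=[[[0.2,0,0,-1,0,0,0],[0.2,0,0,-3,0,0,0],[0.2,0,0,-4,0,0,0],[0.2,0,0,-4,0,0,0],[0.2,0,0,0,0,0,0]]])

```text
clock: 10.1
tcp_pos: [0.4688, 0.1811, 0.238]
ee_rot: [[-0.232, 0.948, -0.218], [0.672, 0.318, 0.669], [0.703, 0.009, -0.711]]
wrist_force: [-0.7, -0.0, 0.8]
grip_width: 0.0529
gripper_force: 0.0
```

Run:
```python
from goal import *
C,f=grab("wrist","w5.png"); go(head-.02*u-.008*u+.10*u,R2)
hsv=cv2.cvtColor(f,cv2.COLOR_BGR2HSV); H,S,V=[hsv[...,i].astype(int) for i in range(3)]
print("pred end top edge", proj(C,[head+.007*n-.011*yt,head+.007*n+.011*yt,head-.08*u+.007*n]).round(0))
for st,ce,mm in blobs(((H<8)|(H>172))&(S>120)&(V>60),300): print(st[:5],ce)
```

```text
at [0.4672 0.1827 0.2356] t 10.15 j [-0.26  0.2   1.8   0.63  1.62 -0.71] F [-0.4  0.2 -0.1] grip 0.0531
shift cm [10.72 -0.27 11.88] rot deg [  0.38 -89.78  -0.17]
pred end top edge [[292. 185.]
 [329. 185.]
 [311. 304.]]
[ 292  181   37  123 4253] [310.22125558 240.57512344]
```

View pics/w5.png

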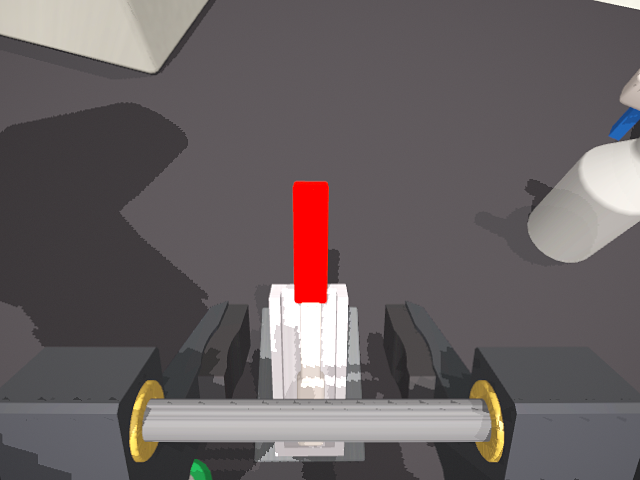

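The paddle lies centred in the trough. Its end edge is at row 181 against a predicted 185, and the red/white boundary is at 303 against 304. Now I swing round to take it by the handle end.

Request:
servo_tool(targets=[[[0.2,4,0,0,0,0,0],[0.2,4,0,0,0,0,0],[0.2,4,0,0,0,0,0],[0.2,4,0,0,0,0,0],[0.2,0,0,0,0,-6.9,0]]])

```text
clock: 10.57
tcp_pos: [0.4264, 0.2948, 0.3478]
ee_rot: [[-0.253, 0.947, -0.199], [0.743, 0.322, 0.586], [0.619, 0.001, -0.785]]
wrist_force: [0.3, -0.8, -0.5]
grip_width: 0.0528
gripper_force: 0.0
```

Request:
servo_tool(targets=[[[0.2,0,0,0,0,-6.9,0],[0.2,0,0,0,0,-6.9,0],[0.2,0,0,0,0,-6.9,0],[0.2,0,0,0,0,-6.9,0],[0.2,0,0,0,0,-6.9,0]]])

```text
clock: 10.98
tcp_pos: [0.4275, 0.2926, 0.3461]
ee_rot: [[-0.321, 0.947, -0.017], [0.945, 0.321, 0.055], [0.057, 0.002, -0.998]]
wrist_force: [0.4, 0.2, -0.1]
grip_width: 0.0531
gripper_force: 0.0
```

Request:
servo_tool(targets=[[[0.2,0,0,0,0,-6.9,0],[0.2,0,0,0,0,-6.9,0],[0.2,0,0,0,0,-6.9,0],[0.2,0,0,0,0,-6.9,0],[0.2,0,0,0,0,-6.9,0]]])

```text
clock: 11.4
tcp_pos: [0.4271, 0.2931, 0.3459]
ee_rot: [[-0.275, 0.947, 0.168], [0.81, 0.323, -0.49], [-0.518, 0.001, -0.855]]
wrist_force: [-0.2, -0.9, 0.1]
grip_width: 0.0532
gripper_force: 0.0
```

Request:
servo_tool(targets=[[[0.2,0,0,0,0,-6.9,0],[0.2,0,0,0,0,-6.9,0],[0.2,0,0,0,0,0,0],[0.2,0,0,0,0,0,0]]])

```text
clock: 11.73
tcp_pos: [0.4265, 0.2932, 0.3432]
ee_rot: [[-0.234, 0.946, 0.224], [0.672, 0.324, -0.666], [-0.703, -0.005, -0.711]]
wrist_force: [0.8, -0.3, -0.1]
grip_width: 0.0529
gripper_force: 0.0
```

Run:
```python
from goal import *
go(head+.07*u,R2)
```

```text
at [0.4265 0.2932 0.3432] t 11.7333 j [ 0.75  0.25  1.51 -0.71  1.72  0.43] F [ 0.8 -0.3 -0.1] grip 0.0529
shift cm [11.16  0.17  5.52] rot deg [-0.07 -0.34  0.36]
```

Request:
servo_tool(targets=[[[0.2,3.7,0.15,1,0,0,0],[0.2,3.7,0,1,0,0,0],[0.2,3.7,0,1,0,0,0],[0.2,0,0,2.5,0,0,0],[0.2,0,0,0,0,0,0]]])

```text
clock: 12.15
tcp_pos: [0.4151, 0.3283, 0.2245]
ee_rot: [[-0.232, 0.948, 0.22], [0.672, 0.319, -0.669], [-0.704, -0.008, -0.71]]
wrist_force: [-0.8, -0.7, -0.1]
grip_width: 0.0532
gripper_force: 0.0
```

Run:
```python
from goal import *
go(head-.03*u,R2)
C,f=grab("wrist","w6.png")
hsv=cv2.cvtColor(f,cv2.COLOR_BGR2HSV); H,S,V=[hsv[...,i].astype(int) for i in range(3)]
print("pred end corners", proj(C,[head+a*.007*n+b*.011*yt for a in(-1,1) for b in(-1,1)]).round(0).tolist())
for st,ce,mm in blobs(((H<8)|(H>172))&(S>120)&(V>60),100): print(st[:5],ce)
```

```text
at [0.4151 0.3283 0.2245] t 12.15 j [ 0.8   0.42  1.54 -0.67  1.6   0.6 ] F [-0.8 -0.7 -0.1] grip 0.0532
shift cm [0.15 0.1  9.67] rot deg [-0.34 -0.28  0.27]
pred end corners [[297.0, 253.0], [340.0, 254.0], [297.0, 279.0], [340.0, 279.0]]
[ 298  219   43   61 2364] [318.67978003 250.4462775 ]
```

Request:
servo_tool(targets=[[[0.2,0.1,0.1,2.5,0,0,0],[0.2,0,0,2.5,0,0,0],[0.2,0,0,2.5,0,0,0],[0.2,0,0,2.1,0,0,0],[0.2,0,0,0,0,0,0]]])

```text
clock: 12.62
tcp_pos: [0.4391, 0.2655, 0.1598]
ee_rot: [[-0.226, 0.948, 0.222], [0.675, 0.317, -0.667], [-0.703, -0.001, -0.711]]
wrist_force: [-1.5, -0.9, 0.1]
grip_width: 0.0528
gripper_force: 0.0
```

Request:
servo_tool(targets=[[[-1,0,0,0,0,0,0],[-1,0,0,0,0,0,0],[-1,0,0,0,0,0,0],[-1,0,0,0,0,0,0],[-1,0,0,0,0,0,0]]], force=40)

```text
clock: 13.03
tcp_pos: [0.4389, 0.2689, 0.1606]
ee_rot: [[-0.228, 0.947, 0.227], [0.674, 0.321, -0.665], [-0.703, 0.002, -0.711]]
wrist_force: [-1.7, 1.8, 3.0]
grip_width: 0.0217
gripper_force: 27.4
```

Request:
servo_tool(targets=[[[-1,0,0,0,0,0,0],[-1,0,0,0,0,0,0]]])

```text
clock: 13.2
tcp_pos: [0.4388, 0.2688, 0.1606]
ee_rot: [[-0.228, 0.947, 0.227], [0.674, 0.321, -0.666], [-0.703, 0.001, -0.711]]
wrist_force: [-2.1, 4.0, 5.7]
grip_width: 0.0217
gripper_force: 40.0
```

Run:
```python
from goal import *
go(head-.03*u,R2)
```

```text
at [0.4388 0.2688 0.1606] t 13.2 j [ 0.7   0.44  1.67 -0.72  1.43  0.63] F [-2.1  4.   5.7] grip 0.0217
shift cm [ 0.2  -0.29  0.64] rot deg [ 0.1  -0.32 -0.01]
```

The handle end was seen at columns 298–341 against a predicted 297–340, and it is gripped now (7 N along the slope, pressing on the stop). I'll lift it out along the normal, then bring it upright.

Request:
servo_tool(targets=[[[-1,-1,0,-0.3,0,0,0],[-1,-2,0,0,0,0,0],[-1,-3.5,0,0,0,0,0],[-1,-3.5,0,0,0,0,0],[-1,-2.8,0,-2.8,0,0,0]]], force=50)

```text
clock: 13.62
tcp_pos: [0.4599, 0.1985, 0.27]
ee_rot: [[-0.231, 0.948, 0.22], [0.671, 0.319, -0.67], [-0.705, -0.007, -0.709]]
wrist_force: [0.0, -1.0, -0.6]
grip_width: 0.0216
gripper_force: 50.0
```

Request:
servo_tool(targets=[[[-1,-2.8,0,-2.8,0,0,0],[-1,-2.8,0,-2.8,0,0,0],[-1,-2.8,0,-2.8,0,0,0],[-1,0,0,0,0,6.5,0],[-1,0,0,0,0,6.5,0]]])

```text
clock: 14.03
tcp_pos: [0.4613, 0.2032, 0.3931]
ee_rot: [[-0.274, 0.946, 0.172], [0.808, 0.324, -0.492], [-0.521, 0.004, -0.853]]
wrist_force: [-0.4, 0.1, -2.3]
grip_width: 0.0213
gripper_force: 50.0
```

Request:
servo_tool(targets=[[[-1,0,0,0,0,6.5,0],[-1,0,0,0,0,6.5,0],[-1,0,0,0,0,6.5,0],[-1,0,0,0,0,6.5,0],[-1,0,0,0,0,6,0]]])

```text
clock: 14.45
tcp_pos: [0.4612, 0.2017, 0.3918]
ee_rot: [[-0.321, 0.947, -0.001], [0.947, 0.321, 0.01], [0.01, 0.003, -1.0]]
wrist_force: [0.4, 0.0, -1.3]
grip_width: 0.0214
gripper_force: 50.0
```

Run:
```python
from goal import *
C,f=grab("scene","s7.png")
b=np.array([.577,-.018,0]); go(b-ex*.048+[0,0,.36],R3); s=readout.get_state(); R=s["ee_rot"];T=s["tcp_pos"]
q=proj(C,[T-.0236*R[:,2],T+.1764*R[:,2]]); print("pred end,tip",q)
x,y=np.clip(q.min(0)-60,0,None).astype(int); c=f[y:y+240,x:x+240]; cv2.imwrite("pics/s7c.png",np.hstack([cv2.resize(c,(480,480)),cv2.resize(cv2.imread("pics/w6.png")[::2,::2],(320,480))])); print(x,y)
t=cv2.imread("pics/top0.png")[170:255,268:348];
```

```text
at [0.462  0.2    0.3914] t 14.5 j [ 0.16 -0.07  1.59  0.01  1.62 -0.16] F [ 1.9 -1.3 -0.3] grip 0.0215
shift cm [-29.17   3.96   2.74] rot deg [ 0.12 -0.82 -0.1 ]
pred end,tip [[371.1568773   95.47223307]
 [366.06303316 167.66274566]]
306 35
```

View pics/s7c.png

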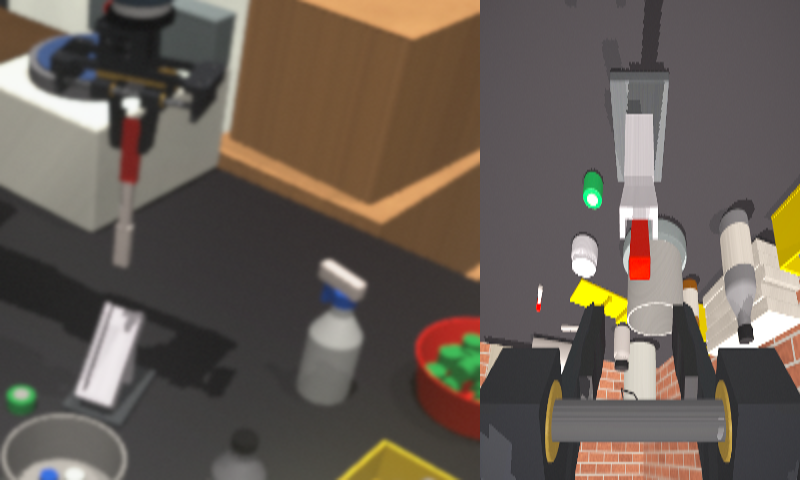

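The scene crop shows the paddle hanging upright, with the tip at (366,167) as predicted. On to the bowl.

Request:
servo_tool(targets=[[[-1,-3.6,0.5,0.3,0,0,0],[-1,-3.6,0.5,0.3,0,0,0],[-1,-3.6,0.5,0.3,0,0,0],[-1,-3.6,0.5,0.3,0,0,0],[-1,-3.6,0.5,0.3,0,0,0]]])

```text
clock: 14.92
tcp_pos: [0.5426, 0.0378, 0.3743]
ee_rot: [[-0.321, 0.947, -0.002], [0.947, 0.321, 0.002], [0.003, -0.001, -1.0]]
wrist_force: [0.1, 0.7, -0.1]
grip_width: 0.0214
gripper_force: 50.0
```

Request:
servo_tool(targets=[[[-1,-3.6,0.5,0.3,0,0,0],[-1,-3.6,0.5,0.3,0,0,0],[-1,-3.6,0.5,0.3,0,0,0],[-1,0,0,0,0,0,0],[-1,0,0,0,0,0,0]]])

```text
clock: 15.33
tcp_pos: [0.5912, -0.0595, 0.3636]
ee_rot: [[-0.318, 0.948, -0.005], [0.948, 0.318, 0.004], [0.005, -0.003, -1.0]]
wrist_force: [0.0, 0.1, -1.0]
grip_width: 0.0216
gripper_force: 50.0
```

Run:
```python
from goal import *
b=np.array([.577,-.018,0]); go(b-ex*.048+[0,0,.36],R3)
C,f=grab("wrist","w8.png"); T,g=grab("scene","s8.png")
o=cv2.resize(g[210:330,270:400],(420,400))
cv2.imwrite("pics/c8.png",np.hstack([f[100:480,120:500],cv2.resize(o,(400,380))]))
a=np.linspace(0,2*np.pi,9)[:-1]; print(proj(T,[b+[.074*np.cos(t),.074*np.sin(t),.105] for t in a]).round(0).tolist())
```

```text
at [ 0.5912 -0.0595  0.3636] t 15.3333 j [-0.3   0.16  1.41  0.    1.58 -0.62] F [ 0.   0.1 -1. ] grip 0.0216
shift cm [-0.41 -0.01  0.36] rot deg [-0.19 -0.29 -0.12]
[[360.0, 278.0], [368.0, 262.0], [358.0, 247.0], [337.0, 241.0], [315.0, 247.0], [306.0, 261.0], [314.0, 277.0], [337.0, 285.0]]
```

View pics/c8.png

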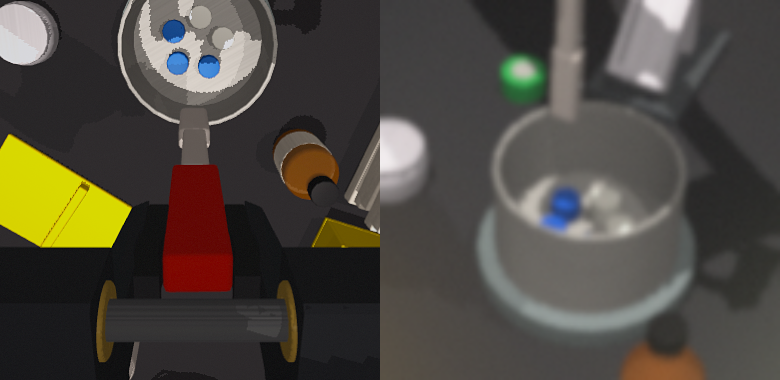

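The wrist crop shows three blue beads at full-frame (294,130), (298,163), (328,166) and whites at (321,117), (343,138). The blade is over the near rim. The scene rim matches the predicted centre. I'll check that the entry spot is clear.

Run:
```python
from goal import *
C=cal("wrist"); b=np.array([.577,-.018,0])
p=onz(C,[[294,130],[298,163],[328,166],[321,117],[343,138]],.05)-b
print((p@np.c_[ex,yt]*1000).round(0).tolist(),"tool x,y mm rel bowl")
print(((np.array([[.5945,-.0347,0],[.5619,-.0422,0],[.5479,-.0119,0]])-b)@np.c_[ex,yt]*1000).round(0).tolist())
```

```text
[[15.0, -24.0], [-19.0, -20.0], [-22.0, 12.0], [28.0, 4.0], [7.0, 27.0]] tool x,y mm rel bowl
[[-21.0, 11.0], [-18.0, -22.0], [15.0, -26.0]]
```

The entry spot at 50 mm towards tool −x is clear of all beads. Going down.

Request:
servo_tool(targets=[[[-1,-0.5,0,3.5,0,0,0],[-1,0,0,3.5,0,0,0],[-1,0,0,3.5,0,0,0],[-1,0,0,3.2,0,0,0],[-1,0,0,0,0,0,0]]])

```text
clock: 15.85
tcp_pos: [0.5884, -0.0592, 0.2213]
ee_rot: [[-0.323, 0.946, -0.013], [0.946, 0.323, 0.008], [0.012, -0.01, -1.0]]
wrist_force: [-0.9, 0.8, -2.5]
grip_width: 0.0213
gripper_force: 50.0
```

Request:
servo_tool(targets=[[[-1,0,0,0.6,0,0,0],[-1,0,0,0.4,0,0,0],[-1,0,0,0,0,0,0],[-1,0,0,0,0,0,0]]])

```text
clock: 16.18
tcp_pos: [0.5938, -0.062, 0.2202]
ee_rot: [[-0.321, 0.947, 0.002], [0.947, 0.321, 0.004], [0.003, 0.003, -1.0]]
wrist_force: [0.1, 0.1, -0.1]
grip_width: 0.0219
gripper_force: 50.0
```

```bash
cat >> goal.py <<'E'
def where():
    S=[readout.get_state()]; s=S[0]; R=s["ee_rot"]; tip=s["tcp_pos"]+.1764*R[:,2]; d=tip-np.array([.577,-.018,0]); print("tip rel bowl toolxy mm",(d@np.c_[ex,yt]*1000).round(1),"z",tip[2].round(4),"t",s["clock"],"F",s["wrist_force"].round(1),"grip",round(s["gripper_force"],1),"tilt",np.degrees(np.arccos(-R[2,2])).round(2))
E
python3 -c "
from goal import *
where(); optics.grab_frame('wrist'); where()"
```

```text
tip rel bowl toolxy mm [-46.5   2.2] z 0.0438 t 16.1833 F [ 0.1  0.1 -0.1] grip 50.0 tilt 0.24
tip rel bowl toolxy mm [-46.6   2.2] z 0.0438 t 16.2333 F [-0.8 -0.3 -0.4] grip 50.0 tilt 0.24
```

Request:
servo_tool(targets=[[[-1,-0.3,-0.2,0.4,0,0,0],[-1,0,0,0.3,0,0,0],[-1,0,0,0,0,0,0]]])

```text
clock: 16.48
tcp_pos: [0.5914, -0.0657, 0.2105]
ee_rot: [[-0.32, 0.947, -0.002], [0.947, 0.32, 0.005], [0.006, -0.001, -1.0]]
wrist_force: [-0.1, 0.6, -0.8]
grip_width: 0.0214
gripper_force: 50.0
```

Request:
servo_tool(targets=[[[-1,0.63,1.42,0,0,0,0],[-1,0.97,1.05,0,0,0,0],[-1,1.17,0.6,0,0,0,0],[-1,1.15,0.26,0,0,0,0],[-1,1.08,-0.03,0,0,0,0]]])

```text
clock: 16.9
tcp_pos: [0.6069, -0.0059, 0.2111]
ee_rot: [[-0.322, 0.947, -0.002], [0.947, 0.322, 0.005], [0.005, -0.0, -1.0]]
wrist_force: [0.3, -0.6, -1.0]
grip_width: 0.0221
gripper_force: 50.0
```

```bash
python3 -c "
from goal import *
where()"
```

```text
tip rel bowl toolxy mm [ 2.9 32.2] z 0.0347 t 16.9 F [ 0.3 -0.6 -1. ] grip 50.0 tilt 0.31
```

Request:
servo_tool(targets=[[[-1,1.02,-0.16,0,0,0,0],[-1,0.92,-0.47,0,0,0,0],[-1,0.73,-0.73,0,0,0,0],[-1,0.47,-0.92,0,0,0,0],[-1,0.16,-1.02,0,0,0,0]]])

```text
clock: 17.32
tcp_pos: [0.564, 0.0143, 0.2116]
ee_rot: [[-0.322, 0.947, -0.001], [0.947, 0.322, 0.006], [0.006, 0.001, -1.0]]
wrist_force: [1.3, 0.1, -0.5]
grip_width: 0.0215
gripper_force: 50.0
```

Request:
servo_tool(targets=[[[-1,-0.16,-1.02,0,0,0,0],[-1,-0.47,-0.92,0,0,0,0],[-1,-0.73,-0.73,0,0,0,0],[-1,-0.92,-0.47,0,0,0,0],[-1,-1.02,-0.16,0,0,0,0]]])

```text
clock: 17.73
tcp_pos: [0.5445, -0.0298, 0.2116]
ee_rot: [[-0.32, 0.947, -0.0], [0.947, 0.32, 0.005], [0.005, 0.001, -1.0]]
wrist_force: [2.5, 1.1, -0.0]
grip_width: 0.0218
gripper_force: 50.0
```

Request:
servo_tool(targets=[[[-1,-1.02,0.16,0,0,0,0],[-1,-0.92,0.47,0,0,0,0],[-1,-0.73,0.73,0,0,0,0],[-1,-0.47,0.92,0,0,0,0],[-1,-0.16,1.02,0,0,0,0]]])

```text
clock: 18.15
tcp_pos: [0.5875, -0.0507, 0.2108]
ee_rot: [[-0.32, 0.948, -0.002], [0.948, 0.32, 0.005], [0.005, -0.0, -1.0]]
wrist_force: [0.0, -1.1, 0.1]
grip_width: 0.0215
gripper_force: 50.0
```

Request:
servo_tool(targets=[[[-1,0.16,1.02,0,0,0,0],[-1,0.47,0.92,0,0,0,0],[-1,0.73,0.73,0,0,0,0],[-1,0.92,0.47,0,0,0,0],[-1,1.02,0.16,0,0,0,0]]])

```text
clock: 18.57
tcp_pos: [0.6073, -0.0061, 0.211]
ee_rot: [[-0.321, 0.947, -0.002], [0.947, 0.321, 0.005], [0.006, -0.0, -1.0]]
wrist_force: [-0.0, 1.3, -1.2]
grip_width: 0.0215
gripper_force: 50.0
```

```bash
python3 -c "
from goal import *
where()"
```

```text
tip rel bowl toolxy mm [ 2.6 32.5] z 0.0346 t 18.5667 F [-0.   1.3 -1.2] grip 50.0 tilt 0.32
```

Request:
servo_tool(targets=[[[-1,1.02,-0.16,0,0,0,0],[-1,0.92,-0.47,0,0,0,0],[-1,0.73,-0.73,0,0,0,0],[-1,0.47,-0.92,0,0,0,0],[-1,0.16,-1.02,0,0,0,0]]])

```text
clock: 18.98
tcp_pos: [0.5642, 0.0134, 0.212]
ee_rot: [[-0.322, 0.947, -0.0], [0.947, 0.322, 0.003], [0.003, 0.001, -1.0]]
wrist_force: [-0.3, -0.2, -0.9]
grip_width: 0.021
gripper_force: 50.0
```

Request:
servo_tool(targets=[[[-1,-0.16,-1.02,0,0,0,0],[-1,-0.47,-0.92,0,0,0,0],[-1,-0.73,-0.73,0,0,0,0],[-1,-0.92,-0.47,0,0,0,0],[-1,-1.02,-0.16,0,0,0,0]]])

```text
clock: 19.4
tcp_pos: [0.544, -0.0299, 0.2114]
ee_rot: [[-0.32, 0.947, -0.002], [0.947, 0.32, 0.005], [0.005, -0.0, -1.0]]
wrist_force: [0.7, 0.3, 0.4]
grip_width: 0.0217
gripper_force: 50.0
```

Request:
servo_tool(targets=[[[-1,-1.02,0.16,0,0,0,0],[-1,-0.92,0.47,0,0,0,0],[-1,-0.73,0.73,0,0,0,0],[-1,-0.47,0.92,0,0,0,0],[-1,-0.16,1.02,0,0,0,0]]])

```text
clock: 19.82
tcp_pos: [0.5876, -0.0501, 0.2106]
ee_rot: [[-0.32, 0.947, -0.002], [0.947, 0.32, 0.005], [0.006, -0.0, -1.0]]
wrist_force: [-0.3, 0.9, -0.6]
grip_width: 0.0214
gripper_force: 50.0
```

Request:
servo_tool(targets=[[[-1,0.16,1.02,0,0,0,0],[-1,0.47,0.92,0,0,0,0],[-1,0.73,0.73,0,0,0,0],[-1,0.92,0.47,0,0,0,0],[-1,1.02,0.16,0,0,0,0]]])

```text
clock: 20.23
tcp_pos: [0.6074, -0.0062, 0.2112]
ee_rot: [[-0.321, 0.947, -0.002], [0.947, 0.321, 0.005], [0.005, 0.0, -1.0]]
wrist_force: [0.4, 0.1, -0.6]
grip_width: 0.0215
gripper_force: 50.0
```

Request:
servo_tool(targets=[[[-1,1.02,-0.16,0,0,0,0],[-1,0.92,-0.47,0,0,0,0],[-1,0.73,-0.73,0,0,0,0],[-1,0.47,-0.92,0,0,0,0],[-1,0.16,-1.02,0,0,0,0]]])

```text
clock: 20.65
tcp_pos: [0.564, 0.0133, 0.2119]
ee_rot: [[-0.322, 0.947, -0.001], [0.947, 0.322, 0.003], [0.003, 0.0, -1.0]]
wrist_force: [-0.2, -3.1, -0.8]
grip_width: 0.0219
gripper_force: 50.0
```

Request:
servo_tool(targets=[[[-1,-0.16,-1.02,0,0,0,0],[-1,-0.47,-0.92,0,0,0,0],[-1,-0.73,-0.73,0,0,0,0],[-1,-0.92,-0.47,0,0,0,0],[-1,-1.02,-0.16,0,0,0,0]]])

```text
clock: 21.07
tcp_pos: [0.544, -0.0298, 0.2114]
ee_rot: [[-0.32, 0.947, -0.002], [0.947, 0.32, 0.005], [0.005, 0.0, -1.0]]
wrist_force: [0.9, -0.2, -0.6]
grip_width: 0.0217
gripper_force: 50.0
```

Request:
servo_tool(targets=[[[-1,-1.02,0.16,0,0,0,0],[-1,-0.92,0.47,0,0,0,0],[-1,-0.73,0.73,0,0,0,0],[-1,-0.47,0.92,0,0,0,0],[-1,-0.16,1.02,0,0,0,0]]])

```text
clock: 21.48
tcp_pos: [0.5873, -0.0498, 0.2106]
ee_rot: [[-0.32, 0.947, -0.003], [0.947, 0.32, 0.006], [0.007, -0.001, -1.0]]
wrist_force: [-1.2, 2.3, -0.3]
grip_width: 0.0219
gripper_force: 50.0
```

Request:
servo_tool(targets=[[[-1,0.16,1.02,0,0,0,0],[-1,0.47,0.92,0,0,0,0],[-1,0.73,0.73,0,0,0,0],[-1,0.92,0.47,0,0,0,0],[-1,1.02,0.16,0,0,0,0]]])

```text
clock: 21.9
tcp_pos: [0.6075, -0.0063, 0.2112]
ee_rot: [[-0.321, 0.947, -0.001], [0.947, 0.321, 0.005], [0.005, 0.0, -1.0]]
wrist_force: [0.5, -0.3, -0.3]
grip_width: 0.0212
gripper_force: 50.0
```

```bash
cat > beads.py <<'E'
from goal import *
B0=np.array([[.5945,-.0347],[.5619,-.0422],[.5479,-.0119]])
def beads(names):
    for nm in names:
        C,f=grab(nm,f"b_{nm}_{readout.get_state()['clock']:.1f}.png"); hsv=cv2.cvtColor(f,cv2.COLOR_BGR2HSV); H,S,V=[hsv[...,i].astype(int) for i in range(3)]
        for st,ce,mm in blobs((H>100)&(H<130)&(S>120),20):
            p=onz(C,ce,.05)[0,:2]
            if np.hypot(*(p-[.577,-.018]))<.08: print(nm,st[4],p.round(4),"dist to starts mm",(np.linalg.norm(B0-p,axis=1)*1000).round(0))
E
python3 -c "
from beads import *
where(); beads(['wrist','scene','top'])"
```

```text
tip rel bowl toolxy mm [ 2.2 32.7] z 0.0348 t 21.9 F [ 0.5 -0.3 -0.3] grip 50.0 tilt 0.28
wrist 913 [0.5568 0.0147] dist to starts mm [62. 57. 28.]
wrist 825 [ 0.5815 -0.0727] dist to starts mm [40. 36. 69.]
wrist 177 [ 0.6033 -0.0626] dist to starts mm [29. 46. 75.]
scene 63 [0.5636 0.0092] dist to starts mm [54. 51. 26.]
top 49 [ 0.5818 -0.0766] dist to starts mm [44. 40. 73.]
top 59 [0.5551 0.0154] dist to starts mm [64. 58. 28.]
```

Every visible blue bead lies at least 26 mm from every blue start, and three full turns plus a quarter are done. I'll lift out and carry the paddle back over the rest.

Request:
servo_tool(targets=[[[-1,0,0,-2,0,0,0],[-1,0,0,-4,0,0,0],[-1,0,0,-4,0,0,0],[-1,0,0,-4,0,0,0],[-1,0,0,-4,0,0,0]]])

```text
clock: 22.47
tcp_pos: [0.6066, -0.0087, 0.3934]
ee_rot: [[-0.321, 0.947, -0.001], [0.947, 0.321, 0.004], [0.005, 0.0, -1.0]]
wrist_force: [1.2, 0.1, -0.0]
grip_width: 0.0218
gripper_force: 50.0
```

Request:
servo_tool(targets=[[[-1,3.5,-1,0,0,0,0],[-1,3.5,-1,0,0,0,0],[-1,3.5,-1,0,0,0,0],[-1,3.5,-1,0,0,0,0],[-1,3.5,-1,0,0,0,0]]])

```text
clock: 22.88
tcp_pos: [0.5024, 0.142, 0.3925]
ee_rot: [[-0.32, 0.947, -0.001], [0.947, 0.32, 0.005], [0.005, 0.001, -1.0]]
wrist_force: [0.2, 0.0, -0.4]
grip_width: 0.0215
gripper_force: 50.0
```

Request:
servo_tool(targets=[[[-1,3.5,-1.1,0,0,0,0],[-1,3.5,-1.1,0,0,0,0],[-1,0,0,0,0,-6.5,0],[-1,0,0,0,0,-6.5,0],[-1,0,0,0,0,-6.5,0]]])

```text
clock: 23.3
tcp_pos: [0.4604, 0.2004, 0.3943]
ee_rot: [[-0.301, 0.947, 0.111], [0.893, 0.321, -0.315], [-0.334, 0.004, -0.943]]
wrist_force: [-0.4, -0.0, -0.7]
grip_width: 0.0214
gripper_force: 50.0
```

Request:
servo_tool(targets=[[[-1,0,0,0,0,-6.5,0],[-1,0,0,0,0,-6.5,0],[-1,0,0,0,0,-6.5,0],[-1,0,0,0,0,-6,0],[-1,0,0,0,0,0,0]]])

```text
clock: 23.72
tcp_pos: [0.459, 0.2016, 0.3898]
ee_rot: [[-0.233, 0.946, 0.225], [0.668, 0.324, -0.67], [-0.706, -0.005, -0.708]]
wrist_force: [-1.4, -0.5, -1.3]
grip_width: 0.0215
gripper_force: 50.0
```

```bash
python3 -c "
from beads import *
go(head-.0236*u+.006*u+.08*n,R2); beads(['scene','top'])"
```

```text
at [0.459  0.2016 0.3898] t 23.7167 j [ 0.59  0.11  1.58 -0.76  1.67  0.26] F [-1.4 -0.5 -1.3] grip 0.0215
shift cm [13.36  0.04 10.65] rot deg [-0.06 -0.06  0.37]
scene 67 [0.5629 0.0103] dist to starts mm [55. 53. 27.]
top 68 [ 0.6118 -0.0626] dist to starts mm [33. 54. 82.]
top 64 [ 0.5806 -0.0746] dist to starts mm [42. 37. 71.]
top 57 [0.5546 0.0165] dist to starts mm [65. 59. 29.]
```

All three blue beads are at least 29 mm from every blue start, in the clear top view. I'll lower the paddle to the hover over the trough.

Request:
servo_tool(targets=[[[-1,2.7,0,2.1,0,0,0],[-1,2.7,0,2.1,0,0,0],[-1,2.7,0,2.1,0,0,0],[-1,2.7,0,2.1,0,0,0],[-1,2.6,0,2.2,0,0,0]]])

```text
clock: 24.23
tcp_pos: [0.4547, 0.2199, 0.223]
ee_rot: [[-0.225, 0.948, 0.225], [0.678, 0.318, -0.663], [-0.7, 0.003, -0.714]]
wrist_force: [-0.3, -0.1, -0.6]
grip_width: 0.0218
gripper_force: 50.0
```

Request:
servo_tool(targets=[[[-1,0,0,0,0,0,0],[-1,0,0,0,0,0,0]]])

```text
clock: 24.4
tcp_pos: [0.454, 0.2191, 0.2231]
ee_rot: [[-0.228, 0.948, 0.223], [0.674, 0.319, -0.667], [-0.703, -0.002, -0.711]]
wrist_force: [-0.2, 0.7, 0.6]
grip_width: 0.0213
gripper_force: 50.0
```

```bash
python3 -c "
from beads import *
go(head-.0236*u+.006*u,R2)"
```

```text
at [0.454  0.2191 0.2231] t 24.4 j [ 0.62  0.3   1.71 -0.74  1.45  0.51] F [-0.2  0.7  0.6] grip 0.0213
shift cm [ 8.3  -0.13  0.19] rot deg [-0.14 -0.34  0.03]
```

Request:
servo_tool(targets=[[[-1,3,-0.1,0,0,0,0],[-1,2.5,0,0,0,0,0],[-1,1.5,0,0,0,0,0],[-1,0.6,0,0,0,0,0],[-1,0,0,0,0,0,0]]])

```text
clock: 24.82
tcp_pos: [0.4366, 0.2719, 0.1714]
ee_rot: [[-0.227, 0.947, 0.227], [0.675, 0.321, -0.665], [-0.702, 0.003, -0.712]]
wrist_force: [-0.1, -0.2, -0.5]
grip_width: 0.0214
gripper_force: 50.0
```

Request:
servo_tool(targets=[[[-1,0.2,0,0.1,0,0,0],[-1,0.1,0,0.1,0,0,0],[-1,0,0,0,0,0,0]]])

```text
clock: 25.07
tcp_pos: [0.436, 0.2714, 0.1671]
ee_rot: [[-0.227, 0.947, 0.226], [0.674, 0.32, -0.666], [-0.703, 0.002, -0.711]]
wrist_force: [0.0, 0.3, 0.1]
grip_width: 0.0214
gripper_force: 50.0
```

```bash
python3 -c "
from beads import *
go(head-.0236*u,R2)"
```

```text
at [0.436  0.2714 0.1671] t 25.0667 j [ 0.71  0.43  1.66 -0.72  1.44  0.63] F [0.  0.3 0.1] grip 0.0214
shift cm [ 0.42 -0.11  0.69] rot deg [ 0.06 -0.33 -0.08]
```

Request:
servo_tool(targets=[[[-1,0.1,0,0.3,0,0,0],[-1,0.1,0,0.1,0,0,0],[-1,0,0,0,0,0,0]]])

```text
clock: 25.32
tcp_pos: [0.4357, 0.2699, 0.1615]
ee_rot: [[-0.228, 0.947, 0.225], [0.673, 0.32, -0.667], [-0.704, -0.001, -0.711]]
wrist_force: [-0.5, -0.4, -1.0]
grip_width: 0.0215
gripper_force: 50.0
```

Request:
servo_tool(targets=[[[-1,0.05,0,0.1,0,0,0],[-1,0,0,0,0,0,0]]])

```text
clock: 25.48
tcp_pos: [0.4358, 0.2699, 0.1605]
ee_rot: [[-0.228, 0.947, 0.225], [0.673, 0.321, -0.666], [-0.704, -0.0, -0.711]]
wrist_force: [0.2, -0.5, -0.7]
grip_width: 0.0214
gripper_force: 50.0
```

This matches the pose at which it was gripped, to within about 3 mm. Releasing and backing off along the slope.

Request:
servo_tool(targets=[[[0.3,0,0,0,0,0,0],[0.3,0,0,0,0,0,0],[0.3,0,0,0,0,0,0],[0.3,0,0,0,0,0,0],[0.3,0,0,0,0,0,0]]])

```text
clock: 25.9
tcp_pos: [0.4359, 0.2701, 0.1607]
ee_rot: [[-0.228, 0.947, 0.226], [0.673, 0.321, -0.666], [-0.703, 0.0, -0.711]]
wrist_force: [-0.4, -1.1, -0.2]
grip_width: 0.0526
gripper_force: 0.0
```

Request:
servo_tool(targets=[[[0.3,0,0,-1,0,0,0],[0.3,0,0,-2,0,0,0],[0.3,0,0,-3.5,0,0,0],[0.3,0,0,-3.5,0,0,0],[0.3,0,0,0,0,0,0]]])

```text
clock: 26.32
tcp_pos: [0.4139, 0.3417, 0.2374]
ee_rot: [[-0.225, 0.946, 0.232], [0.677, 0.324, -0.661], [-0.7, 0.009, -0.714]]
wrist_force: [0.7, 0.2, 1.1]
grip_width: 0.0575
gripper_force: 0.0
```

Run:
```python
from beads import *
C,f=grab("wrist","w9.png"); S,g=grab("scene","s9.png")
s=readout.get_state(); print(s["gripper_force"],s["wrist_force"].round(1))
hsv=cv2.cvtColor(f,cv2.COLOR_BGR2HSV); H,Sx,V=[hsv[...,i].astype(int) for i in range(3)]
print("pred end corners", proj(C,[head+a*.007*n+b*.011*yt for a in(-1,1) for b in(-1,1)]).round(0).tolist(), "pred boundary", proj(C,[head-.08*u+.007*n]).round(0).tolist())
for st,ce,mm in blobs(((H<8)|(H>172))&(Sx>120)&(V>60),100): print(st[:5],ce)
beads(['top','scene'])
cv2.imwrite("pics/s9c.png",np.hstack([f[::2,::2],cv2.resize(g[130:310,280:460],(240,240))]))
```

```text
0.0 [ 0.1  1.1 -1.2]
pred end corners [[291.0, 243.0], [331.0, 243.0], [291.0, 267.0], [330.0, 267.0]] pred boundary [[311.0, 228.0]]
[ 292  213   40   49 1764] [311.26814059 237.9654195 ]
top 69 [ 0.6116 -0.0626] dist to starts mm [33. 54. 81.]
top 64 [ 0.5806 -0.0746] dist to starts mm [42. 37. 71.]
top 57 [0.5546 0.0165] dist to starts mm [65. 59. 29.]
scene 67 [0.5629 0.0103] dist to starts mm [55. 53. 27.]
```

View pics/s9c.png

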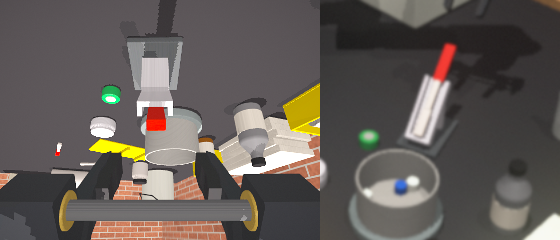

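The pictures show the paddle lying in the trough, handle end at columns 292–332 as predicted, and the visible beads all in the bowl. I back off a little more, then hand in.

Request:
servo_tool(targets=[[[0.3,0,0,-3,0,0,0],[0.3,0,0,-2,0,0,0],[0.3,0,0,0,0,0,0],[0.3,0,0,0,0,0,0],[0.3,0,0,0,0,0,0]]])

```text
clock: 26.93
tcp_pos: [0.4019, 0.3686, 0.2656]
ee_rot: [[-0.229, 0.947, 0.224], [0.672, 0.32, -0.668], [-0.704, -0.002, -0.71]]
wrist_force: [-0.1, -1.0, -0.4]
grip_width: 0.0573
gripper_force: 0.0
```

Run:
```python
from beads import *
C,f=grab("wrist"); hsv=cv2.cvtColor(f,cv2.COLOR_BGR2HSV); H,Sx,V=[hsv[...,i].astype(int) for i in range(3)]
q=proj(C,[head+a*.007*n+b*.011*yt for a in(-1,1) for b in(-1,1)]).round(0).tolist(); print(q)
for st,ce,mm in blobs(((H<8)|(H>172))&(Sx>120)&(V>60),100):
    print(st[:5])
    if abs(st[1]+st[3]-q[2][1])<8: from plant import hand_in; print(hand_in())
```

```text
[[300.0, 224.0], [334.0, 224.0], [300.0, 245.0], [334.0, 245.0]]
[ 301  201   34   39 1229]
the job is handed in; nothing more can be done
None
```

I handed the job in at about 27 s. The paddle was propped in the rest, let go and retaken by the handle end; I stirred just over three turns anticlockwise and put it back in the rest, released. At the last check every blue bead was at least 27 mm from every blue bead's starting point. I saw no bead leave the bowl and nothing knocked over, though the bystanders were not measured. No verdict came back.

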